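# Plug the detector cartridge into the free docking unit

## Task

Plug the loose detector cartridge, the one standing on the bench, into the empty socket of the free docking unit, fully home so that its shoulder sits flat on the unit's top. Keep hold of it until it is all the way in (do not drop it in), then let go. Leave the cartridge in the other unit, the bottle and the vial rack where they are.

Things in the scene. Friction and masses are not known exactly. Their poses are not given: they have to be found in the camera images.
- cartridge: Loose grey plug-in cartridge standing on the bench: darker foot 32 (x) by 52 (y) mm, 30 mm high; grey body 46 by 66 mm from z 30 to 58, its underside the shoulder; grip fin on top, 20 mm thick (x), 46 mm long (y), from z 58 to 97. Origin: centre of the foot's underside, z up. Same shape after a half turn about z. 0.2 to 0.4 kg.
- cartridge_shoulder (a point): Point on the loose cartridge's axis at the level of its shoulder, 30 mm above its origin; axes as the cartridge's.
- free_dock: Docking unit with the empty socket: low, white, fixed to the bench, 130 (x) by 150 (y) mm, 50 mm high, dark window on its front (-x). In the centre of its flat top a rectangular hole 35 (x) by 55 (y) mm, 36 mm deep, 3 mm chamfer, grey frame line. Origin: centre of its underside, z up. The cartridge fits with its x along the unit's x or -x.
- free_dock_socket (a point): Centre of the empty socket's mouth, on the free unit's top face, 50 mm above its origin; axes as the unit's. The cartridge is home when its shoulder point lies here.
- used_dock: The other docking unit, of the same make and size as the free one, its socket occupied. The two units stand side by side, either one on the left.
- seated_cartridge: The cartridge already seated in the other unit, of the same make and size as the loose one, loose in its socket; it stands 67 mm above that unit's top. Same origin and axes. To be left alone.
- bottle: A pale translucent bottle with a white cap, 70 mm across, 150 mm high, standing on the bench to the robot's left. Origin: centre of its underside. To be left alone.
- vial_rack: A white rack block 120 (x) by 70 (y) by 35 mm with seven small amber vials, 60 mm high in all, on the bench to the robot's right. Origin: centre of its underside. To be left alone.
Not all that is in view belongs to the job. Leave any yellow look-alike of the cartridge alone.

How it is judged:
By the outcome, as a careful person would: the job done as asked, in the order asked, and still so for the second after the job is handed in, with the robot touching nothing.
It also fails if it takes over 45 s, if anything falls off the work surface, if the arm or the gripper's body presses on something with over 40 N, if the wrist force passes 120 N, or if a joint passes its speed limit or range.

## Robot

A 6-joint arm with a two-finger parallel gripper is mounted at the origin on the work surface. World frame = base frame: x ahead of the robot, y to its left, z up, the work surface at z = 0. Lengths are in m, angles in rad, forces in N, time in s.
With the tool pointing down it reaches from about 0.275 to 0.85 m from the base axis. Payload 19 kg.
Tool frame: the origin (TCP) lies at the centre of the arm's flange, where the gripper is bolted on; the fingertips stand 173 mm ahead of it and the grasp point (between the pads) lies 155 mm ahead of it; z points along the fingers, y is the line along which they close (so a half turn about z gives the same grasp; the last joint's range is limited). The gripper opens to 85 mm and grips with 20 to 120 N. Pads are 22 mm wide; open, the fingers measure 114 mm over their backs; the gripper's body (76 mm by 85 mm) begins 54 mm behind the grasp point. The pads swing forward as they close: fully open they stand 13 mm farther back than shut.
Start: joints at [1.196, 0.15, 1.437, -0, 1.554, -0.134], TCP at [0.137, 0.558, 0.405] pointing down, gripper open.
Joint ranges: [-2.8, 2.8], [-0.68, 2.1], [0.12, 2.68], [-1.39, 4.53], [0.16, 2.79], [-2.81, 2.81]. Speed limits (rad/s): [1.89, 1.89, 2.22, 3.01, 3.01, 3.01].

## Interface

Orientations are given as a rotation vector (axis times angle).
In Python, from rig import sense, get_image, finish_job gives the robot as it stands. The module is installed in compiled form; this text tells all that it offers.
- The arm moves only by the tool servo_tool, never from a script. Its argument "deltas" is a list that holds one entry, the list of rows, each a list of 7 numbers: the closure, from 0 (fully open) to 1 (shut), then the shift along the tool's x, y, z in units of 0.025 m (1.0 is 0.025 m), then the turn, a rotation vector about the tool's x, y, z in units of 5 degrees (1.0 is 5 degrees). In form: [[[grip, x, y, z, rx, ry, rz], ...]]. A call has 1 to 8 rows; each row shifts and turns the commanded pose from where the row before left it, along the tool's axes as they then stand; what a row does not reach is not made up. A row lasts 1/8 s, in which the tool goes at most 62.5 mm and 10.7 degrees, less where a joint would pass 70% of its speed; a pose out of reach is approached as far as the arm can. A call with a number of a shift or a turn outside -1 to 1 is refused whole. A call with a gripper value outside its range is refused whole. The fingers move at their own pace and stop on an object; the grip force is fixed at half the most. Time passes only in rows, so rows that do not move let the fingers close. It gives the time, the measured TCP pose, the force, the opening and the grip force at its end, in the units of the state.
- sense(): the state, without advancing time (a new reading comes with each control period).
- get_image(name): name is "side" or "top"; returns a dict with "img" (420x560x3 uint8, blue, green, red), "K" (3x3 intrinsics, pixels), "k1" (the pictures are not rectified: a ray, as slopes to the right and down, at radius r is drawn at 1 + k1 r^2 times it, then the intrinsics apply), "cam_to_world" (4x4, takes a point from camera to world coordinates). Camera axes: x right, y down, z forward; pixel columns grow to the right and rows downward; lengths in m; the calibration is good to about 2 mm. A picture is of the moment at which its call begins. There is no depth.
- finish_job(): hands the job in; it is judged then, once.
The state is a dict: "t": time; "joint_pos": joint angles; "joint_velocities": joint speeds; "joint_torque": joint torques, N m; "tcp_pos": TCP position; "ee_rot": TCP orientation; "force": force on the tool from outside, world axes, zero at the start; "wrist_torque": the same for the moment, N m; "gripper_width": opening from 0.0 (shut) to 1.0 (fully open); "grasp_force": force on a finger pad.
Only numpy, scipy, OpenCV 4.12 (cv2) and the standard library are available. Lean on these libraries where they do the work, as an engineer would, in place of code of your own. Each camera call takes 0.05 s, during which the arm holds its last target. There are 200 camera calls.

## Working session

There is one attempt and no reset: what is moved stays moved. The work goes in short steps, Python scripts to look and compute and a tool call to move; the robot and the scene stay as the last step left them, time stands still between calls to the robot, and variables do not carry over. Pictures are saved under pics/ and viewed, at most 10 in all, crops included, and the job is handed in when it is done.

Besides the shell and the picture viewer there is one more tool, called after "Request:" as name(argument=value, ...) on one line, values as JSON. servo_tool: Moves the arm, as the interface text tells. Its arguments: {"type":"object","properties":{"deltas":{"type":"array"}},"required":["deltas"]}

```bash
mkdir -p pics; cat > h.py <<'E'
import numpy as np,cv2
from rig import sense,get_image,finish_job
def ray(im,px):
    d=np.array([im['k1'],0,0,0,0.])
    # model: radial k1 r^2
    u=cv2.undistortPoints(np.array(px,float).reshape(-1,1,2),im['K'],d).reshape(-1,2)
    T=np.array(im['cam_to_world']);D=np.c_[u,np.ones(len(u))]@T[:3,:3].T
    return T[:3,3],D
def atz(im,px,z):
    o,D=ray(im,px);return o+D*((z-o[2])/D[:,2])[:,None]
def proj(im,P):
    T=np.linalg.inv(im['cam_to_world']);P=np.atleast_2d(P)
    q=P@T[:3,:3].T+T[:3,3]
    return cv2.projectPoints(q,np.zeros(3),np.zeros(3),im['K'],np.array([im['k1'],0,0,0,0.]))[0].reshape(-1,2)
E
python3 - <<'E'
from h import *
import pickle
s=sense();print({k:np.round(v,3) for k,v in s.items()})
for n in('top','side'):
    im=get_image(n);pickle.dump(im,open(n+'0.pkl','wb'));cv2.imwrite(f'pics/{n}0.png',im['img']);print(n,im['k1'],np.round(im['cam_to_world'],3),im['K'])
E
```

```text
{'t': np.float64(0.0), 'joint_pos': array([ 1.196,  0.151,  1.438,  0.   ,  1.554, -0.134]), 'joint_velocities': array([-0.001,  0.   ,  0.   ,  0.   ,  0.   , -0.001]), 'joint_torque': array([-1.0000e-03, -7.1304e+01, -5.7090e+01, -0.0000e+00,  8.0000e-03,
        0.0000e+00]), 'tcp_pos': array([0.137, 0.558, 0.404]), 'ee_rot': array([-3.770e-01, -3.119e+00,  2.000e-03]), 'force': array([-0.056,  0.278,  0.244]), 'wrist_torque': array([ 0.024,  0.024, -0.024]), 'grasp_force': np.float64(0.0), 'gripper_width': np.float64(1.001)}
top -0.13408624495006627 [[ 0.028 -0.983  0.179  0.272]
 [-1.    -0.026  0.014 -0.021]
 [-0.01  -0.179 -0.984  1.361]
 [ 0.     0.     0.     1.   ]] [[490.33554799   0.         276.45103464]
 [  0.         490.33554799 210.85025321]
 [  0.           0.           1.        ]]
side -0.00886641995049869 [[ 0.963 -0.194  0.189  0.319]
 [-0.271 -0.698  0.663 -0.683]
 [ 0.003 -0.689 -0.724  0.837]
 [ 0.     0.     0.     1.   ]] [[458.20809723   0.         287.06080574]
 [  0.         458.20809723 214.13519675]
 [  0.           0.           1.        ]]
```

View pics/top0.png

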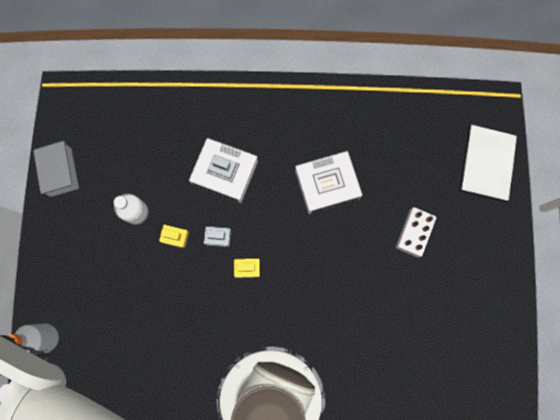

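View pics/side0.png

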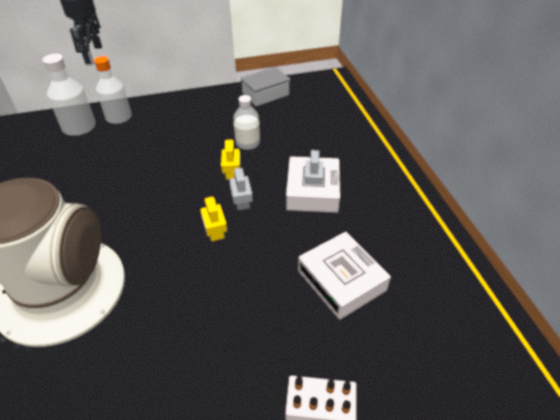

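Top view: the candidates are the grey loose cartridge (217,236), the yellow look-alikes (173,236) and (247,268), and the grey seated one (221,162). I choose (217,236), which stands on the bench. The free dock is at (328,181) with an empty socket. The side view agrees: cartridge (241,188), free dock (345,270). Next is one close crop of both.

```bash
python3 - <<'E'
from h import *
import pickle
t=pickle.load(open('top0.pkl','rb'))['img'];s=pickle.load(open('side0.pkl','rb'))['img']
# avg several frames? scene static; crops
f=lambda i,x,y,w,h,k:cv2.resize(i[y:y+h,x:x+w],None,fx=k,fy=k,interpolation=cv2.INTER_CUBIC)
a=f(t,195,220,50,37,8)   #400x296
b=f(t,290,145,80,60,5)[:296] #400x300
c=f(s,216,160,50,60,5)  #250x300
d=f(s,290,228,110,60,5)[:300]#550x300
cv2.imwrite('pics/crop.png',np.vstack([np.hstack([a,b]),np.hstack([c,d])]))
E
```

```text
(no output)
```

View pics/crop.png

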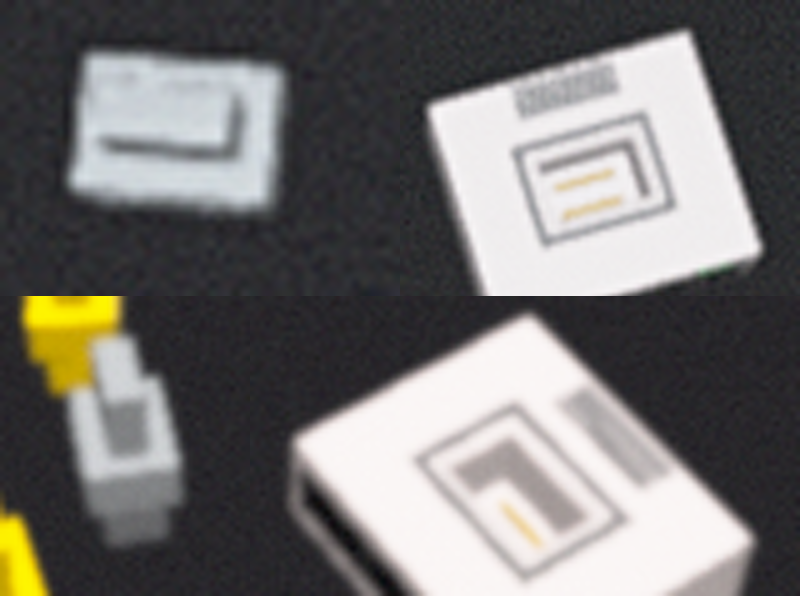

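```bash
cat > fit.py <<'E'
from h import *
from scipy.optimize import minimize
S=4
def box(lx,ly,z0,z1):
    return np.array([[a*lx/2,b*ly/2,c] for a in(-1,1) for b in(-1,1) for c in(z0,z1)])
CART=[box(.032,.052,0,.03),box(.046,.066,.03,.058),box(.02,.046,.058,.097)]
DOCK=[box(.13,.15,0,.05)]
def pose(p,B,z=0):
    c,s=np.cos(p[2]),np.sin(p[2]);return B@np.array([[c,-s,0],[s,c,0],[0,0,1]]).T+[p[0],p[1],z]
def rend(im,p,M,roi,z=0):
    x,y,w,h=roi;m=np.zeros((h*S,w*S),np.uint8)
    for B in M:
        q=(proj(im,pose(p,B,z))-[x,y]+.5)*S-.5
        cv2.fillConvexPoly(m,cv2.convexHull(np.round(q*16).astype(np.int32)),255,cv2.LINE_AA,4)
    return cv2.GaussianBlur(m,(0,0),S*.7).astype(float)/255
def mask(im,roi,th,hull=False):
    x,y,w,h=roi;i=cv2.resize(im['img'][y:y+h,x:x+w],None,fx=S,fy=S,interpolation=cv2.INTER_CUBIC)
    i=cv2.GaussianBlur(i,(0,0),S*.4)
    hi=i.max(2).astype(int);lo=i.min(2).astype(int)
    m=((lo>th)&(hi-lo<60)).astype(np.uint8)
    n,l,st,_=cv2.connectedComponentsWithStats(m);m=(l==1+np.argmax(st[1:,4])).astype(np.uint8)
    if hull:
        c,_=cv2.findContours(m,cv2.RETR_EXTERNAL,cv2.CHAIN_APPROX_NONE)
        cv2.fillConvexPoly(m,cv2.convexHull(max(c,key=cv2.contourArea)),1)
    return cv2.GaussianBlur(m*255,(0,0),S*.7).astype(float)/255
def fit(views,M,p0,z=0):
    f=lambda p:sum(((rend(im,p,M,r,z)-m)**2).sum() for im,r,m in views)
    sim=np.array([p0]+[np.array(p0)+d for d in np.diag([.01,.01,.15])])
    r=minimize(f,p0,method='Nelder-Mead',options=dict(initial_simplex=sim,xatol=1e-4,fatol=.01,maxiter=400))
    return r.x,r.fun/sum(m.sum() for *_,m in views)
E
python3 - <<'E'
from fit import *
import pickle
t=pickle.load(open('top0.pkl','rb'));s=pickle.load(open('side0.pkl','rb'))
c0=atz(t,[[217,236]],.06)[0];d0=atz(t,[[329,181]],.05)[0];u0=atz(t,[[224,170]],.05)[0]
print('guess',c0,d0,u0, atz(s,[[345,270]],.05),atz(s,[[240,185]],.05))
yw=[atz(t,[p],.06)[0] for p in([173,236],[247,268],[131,208],[417,232])];print(np.round(yw,3))
for name,M,g,y0,rt,rs,th,h in(('cart',CART,c0,0,(197,220,42,34),(222,163,36,50),65,False),('dock',DOCK,d0,.25,(285,140,85,85),(290,225,110,95),100,True),('used',DOCK,u0,-.25,(182,130,85,80),None,100,True)):
    V=[(t,rt,mask(t,rt,th,h))]+([(s,rs,mask(s,rs,th,h))] if rs else [])
    for v in V: cv2.imwrite(f'pics/m_{name}.png',(v[2]*255))
    for sub in([V[:1],V[1:],V] if rs else [V]): print(name,[np.round(x,4) for x in fit(sub,M,[g[0],g[1],y0])])
E
```

```text
guess [0.43647503 0.15582005 0.06      ] [ 0.59825788 -0.14360586  0.05      ] [0.62212661 0.14699228 0.05      ] [[ 0.59891191 -0.15363817  0.05      ]] [[0.43782609 0.16663987 0.05      ]]
[[ 0.433  0.275  0.06 ]
 [ 0.353  0.072  0.06 ]
 [ 0.507  0.397  0.06 ]
 [ 0.461 -0.382  0.06 ]]
cart [array([ 0.4381,  0.1583, -0.04  ]), np.float64(0.0232)]
cart [array([ 0.4372,  0.1565, -0.0135]), np.float64(0.0335)]
cart [array([ 0.4377,  0.1578, -0.0309]), np.float64(0.0318)]
dock [array([ 0.6029, -0.1426,  0.3223]), np.float64(0.0029)]
dock [array([ 0.5999, -0.142 ,  0.3119]), np.float64(0.0103)]
dock [array([ 0.601 , -0.1422,  0.3146]), np.float64(0.0114)]
used [array([ 0.6304,  0.1516, -0.3423]), np.float64(0.0048)][ WARN:0@0.800] global loadsave.cpp:1063 imwrite_ Unsupported depth image for selected encoder is fallbacked to CV_8U.
```

Request:
servo_tool(deltas=[[[0, 0, 0, 0, 0, 0, 1], [0, 0, 0, 0, 0, 0, 1], [0, 0, 0, 0, 0, 0, 1], [0, 0, 0, 0, 0, 0, 1], [0, 0, 0, 0, 0, 0, 1], [0, 0, 0, 0, 0, 0, 1], [0, 0, 0, 0, 0, 0, 1], [0, 0, 0, 0, 0, 0, 1]]])

```text
t: 1.1
tcp_pos: [0.1371, 0.5584, 0.4043]
ee_rot: [1.425, 2.8, -0.001]
force: [0.0, -0.3, 0.1]
gripper_width: 0.996
grasp_force: 0.0
```

Request:
servo_tool(deltas=[[[0, 0, 0, 0, 0, 0, 1], [0, 0, 0, 0, 0, 0, 1], [0, 0, 0, 0, 0, 0, 1], [0, 0, 0, 0, 0, 0, 1], [0, 0, 0, 0, 0, 0, 1], [0, 0, 0, 0, 0, 0, 1], [0, 0, 0, 0, 0, 0, 1], [0, 0, 0, 0, 0, 0, 0.6]]])

```text
t: 2.1
tcp_pos: [0.1372, 0.5584, 0.4043]
ee_rot: [2.258, 2.183, -0.001]
force: [-0.5, -0.7, -0.1]
gripper_width: 0.999
grasp_force: 0.0
```

```bash
cat > go.py <<'E'
from h import *
from scipy.spatial.transform import Rotation as Ro
def go(x,y,z,yaw):
    """remaining move to TCP x,y,z with tool y along yaw, tool z down; tool units"""
    s=sense();R=Ro.from_rotvec(s['ee_rot'])
    Y=np.array([np.cos(yaw),np.sin(yaw),0]);Z=np.array([0,0,-1.]);T=Ro.from_matrix(np.c_[np.cross(Y,Z),Y,Z])
    d=R.inv().apply(np.array([x,y,z])-s['tcp_pos'])/.025;r=np.degrees((R.inv()*T).as_rotvec())/5
    print('t',round(float(s['t']),2),'tcp',np.round(s['tcp_pos'],4),'shift',np.round(d,3),'turn',np.round(r,3),'F',np.round(s['force'],1),'w',round(float(s['gripper_width']),3),'g',round(float(s['grasp_force']),1))
E
python3 -c "
from go import *
go(.4377,.1578,.405,-.031)"
```

```text
t 2.1 tcp [0.1372 0.5584 0.4043] shift [-15.609  12.555  -0.019] turn [-0.002  0.008 -0.031] F [-0.5 -0.7 -0.1] w 0.999 g 0.0
```

Request:
servo_tool(deltas=[[[0, -0.98, 0.785, 0, 0, 0, 0], [0, -0.98, 0.785, 0, 0, 0, 0], [0, -0.98, 0.785, 0, 0, 0, 0], [0, -0.98, 0.785, 0, 0, 0, 0], [0, -0.98, 0.785, 0, 0, 0, 0], [0, -0.98, 0.785, 0, 0, 0, 0], [0, -0.98, 0.785, 0, 0, 0, 0], [0, -0.98, 0.785, 0, 0, 0, 0]]])

```text
t: 3.1
tcp_pos: [0.2884, 0.3567, 0.4045]
ee_rot: [2.256, 2.186, -0.001]
force: [0.1, 0.3, -1.1]
gripper_width: 1.004
grasp_force: 0.0
```

Request:
servo_tool(deltas=[[[0, -0.98, 0.785, 0.2, 0, 0, 0], [0, -0.98, 0.785, 0.2, 0, 0, 0], [0, -0.98, 0.785, 0.2, 0, 0, 0], [0, -0.98, 0.785, 0.2, 0, 0, 0], [0, -0.98, 0.785, 0.2, 0, 0, 0], [0, -0.98, 0.785, 0.2, 0, 0, 0], [0, -0.94, 0.785, 0.2, 0, 0, 0], [0, -0.92, 0.785, 0.2, 0, 0, 0]]])

```text
t: 4.1
tcp_pos: [0.4392, 0.1583, 0.3644]
ee_rot: [-2.256, -2.186, 0.0]
force: [-0.4, 0.4, -0.9]
gripper_width: 0.998
grasp_force: 0.0
```

```bash
python3 -c "
from go import *
go(.4377,.1578,.236,-.031)"
```

```text
t 4.1 tcp [0.4392 0.1583 0.3644] shift [-0.023 -0.059  5.134] turn [-0.004  0.001 -0.005] F [-0.4  0.4 -0.9] w 0.998 g 0.0
```

Request:
servo_tool(deltas=[[[0, 0, -0.06, 0.8, 0, 0, 0], [0, 0, 0, 0.8, 0, 0, 0], [0, 0, 0, 0.8, 0, 0, 0], [0, 0, 0, 0.8, 0, 0, 0], [0, 0, 0, 0.7, 0, 0, 0], [0, 0, 0, 0.6, 0, 0, 0], [0, 0, 0, 0.4, 0, 0, 0], [0, 0, 0, 0.2, 0, 0, 0]]])

```text
t: 5.1
tcp_pos: [0.4372, 0.1593, 0.2368]
ee_rot: [-2.256, -2.186, 0.001]
force: [-1.1, 0.5, -0.0]
gripper_width: 0.996
grasp_force: 0.0
```

```bash
python3 - <<'E'
from go import *
go(.4377,.1578,.236,-.031)
im=get_image('side');f=cv2.resize(im['img'][100:240,170:320],None,fx=4,fy=4,interpolation=cv2.INTER_CUBIC);cv2.imwrite('pics/pre.png',f)
E
```

```text
t 5.1 tcp [0.4372 0.1593 0.2368] shift [-0.058  0.02   0.031] turn [-0.005  0.002 -0.004] F [-1.1  0.5 -0. ] w 0.996 g 0.0
```

View pics/pre.png

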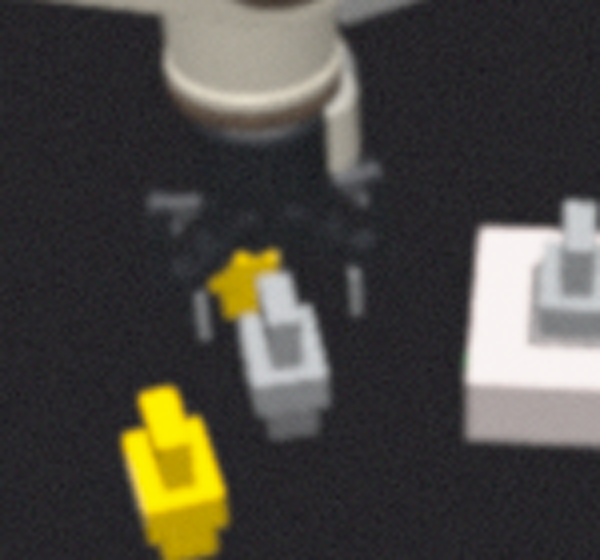

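The open pads, at crop (205,315) and (355,290), straddle the grey fin at (278,290). Both yellow pieces are clear of the gripper, so I'm closing.

Request:
servo_tool(deltas=[[[1, 0, 0, 0, 0, 0, 0], [1, 0, 0, 0, 0, 0, 0], [1, 0, 0, 0, 0, 0, 0], [1, 0, 0, 0, 0, 0, 0], [1, 0, 0, 0, 0, 0, 0], [1, 0, 0, 0, 0, 0, 0], [1, 0, 0, 0, 0, 0, 0], [1, 0, 0, 0, 0, 0, 0]]])

```text
t: 6.15
tcp_pos: [0.4374, 0.1593, 0.2376]
ee_rot: [2.256, 2.186, 0.001]
force: [-0.2, -0.1, 5.1]
gripper_width: 0.223
grasp_force: 59.4
```

Request:
servo_tool(deltas=[[[1, 0, 0, -0.3, 0, 0, 0], [1, 0, 0, -0.8, 0, 0, 0], [1, 0, 0, -1, 0, 0, 0], [1, 0, 0, -1, 0, 0, 0], [1, 0, 0, -0.9, 0, 0, 0], [1, 0, 0, 0, 0, 0, 0]]])

```text
t: 6.9
tcp_pos: [0.4374, 0.1593, 0.3385]
ee_rot: [2.255, 2.185, 0.003]
force: [-0.7, 0.3, -3.2]
gripper_width: 0.227
grasp_force: 58.9
```

```bash
python3 - <<'E'
from go import *
go(.601,-.1422,.337,.3146)
for n in('side',):
    im=get_image(n);f=cv2.resize(im['img'][80:240,170:330],None,fx=3.7,fy=3.7,interpolation=cv2.INTER_CUBIC);cv2.imwrite('pics/lift.png',f)
E
```

```text
t 6.9 tcp [0.4374 0.1593 0.3385] shift [-11.85    6.919   0.072] turn [ 0.028 -0.    -3.964] F [-0.7  0.3 -3.2] w 0.227 g 58.9
```

View pics/lift.png

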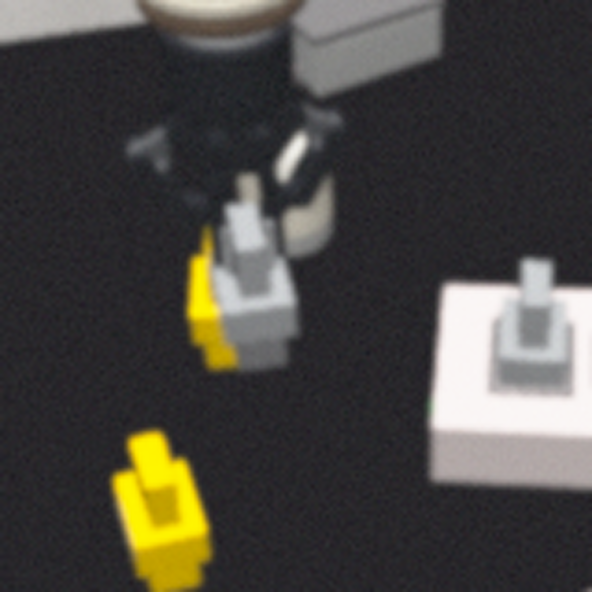

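Cartridge held upright between the pads, crop (255,290), foot about 0.1 m above the bench. Next I turn it to the dock's heading.

Request:
servo_tool(deltas=[[[1, 0, 0, 0, 0, 0, -0.8], [1, 0, 0, 0, 0, 0, -0.8], [1, 0, 0, 0, 0, 0, -0.8], [1, 0, 0, 0, 0, 0, -0.8], [1, 0, 0, 0, 0, 0, -0.77], [1, 0, 0, 0, 0, 0, 0]]])

```text
t: 7.7
tcp_pos: [0.4371, 0.1592, 0.336]
ee_rot: [-1.845, -2.541, 0.002]
force: [0.2, -0.6, -2.0]
gripper_width: 0.225
grasp_force: 58.7
```

```bash
python3 -c "
from go import *
go(.601,-.1422,.337,.3146)"
```

```text
t 7.7 tcp [0.4371 0.1592 0.336 ] shift [-13.494   2.502  -0.046] turn [-0.021 -0.002  0.001] F [ 0.2 -0.6 -2. ] w 0.225 g 58.7
```

Request:
servo_tool(deltas=[[[1, -0.5, 0.17, 0, 0, 0, 0], [1, -0.9, 0.17, 0, 0, 0, 0], [1, -0.9, 0.17, 0, 0, 0, 0], [1, -0.9, 0.17, 0, 0, 0, 0], [1, -0.9, 0.17, 0, 0, 0, 0], [1, -0.9, 0.17, 0, 0, 0, 0], [1, -0.9, 0.17, 0, 0, 0, 0], [1, -0.9, 0.17, 0, 0, 0, 0]]])

```text
t: 8.7
tcp_pos: [0.5229, 0.0068, 0.3369]
ee_rot: [-1.847, -2.541, 0.001]
force: [-0.0, 0.3, -2.5]
gripper_width: 0.227
grasp_force: 58.6
```

Request:
servo_tool(deltas=[[[1, -0.9, 0.17, 0, 0, 0, 0], [1, -0.9, 0.17, 0, 0, 0, 0], [1, -0.9, 0.17, 0, 0, 0, 0], [1, -0.9, 0.17, 0, 0, 0, 0], [1, -0.9, 0.16, 0, 0, 0, 0], [1, -0.9, 0.16, 0, 0, 0, 0], [1, -0.9, 0.14, 0, 0, 0, 0], [1, -0.4, 0, 0, 0, 0, 0]]])

```text
t: 9.7
tcp_pos: [0.6019, -0.1436, 0.337]
ee_rot: [-1.846, -2.542, 0.0]
force: [-0.6, 0.6, -2.7]
gripper_width: 0.225
grasp_force: 58.6
```

Request:
servo_tool(deltas=[[[1, 0, 0, 0.5, 0, 0, 0], [1, 0, 0, 0.5, 0, 0, 0], [1, 0, 0, 0, 0, 0, 0]]])

```text
t: 10.07
tcp_pos: [0.6009, -0.1416, 0.3107]
ee_rot: [-1.843, -2.541, 0.001]
force: [-0.7, 0.3, -1.9]
gripper_width: 0.228
grasp_force: 58.6
```

```bash
python3 - <<'E'
from go import *
import pickle
go(.601,-.1422,.312,.3146)
a=[]
for n in('side','top'):
    im=get_image(n);pickle.dump(im,open(n+'1.pkl','wb'))
    u=proj(im,[.601,-.142,.09])[0].astype(int);x,y=max(u[0]-50,0),max(u[1]-75,0)
    a.append(cv2.resize(im['img'][y:y+150,x:x+100],(400,600),interpolation=cv2.INTER_CUBIC));print(n,x,y)
cv2.imwrite('pics/over.png',np.hstack(a))
E
```

```text
t 10.07 tcp [ 0.6009 -0.1416  0.3107] shift [-0.025 -0.004 -0.052] turn [-0.021 -0.017  0.013] F [-0.7  0.3 -1.9] w 0.228 g 58.6
side 295 178
top 279 101
```

View pics/over.png

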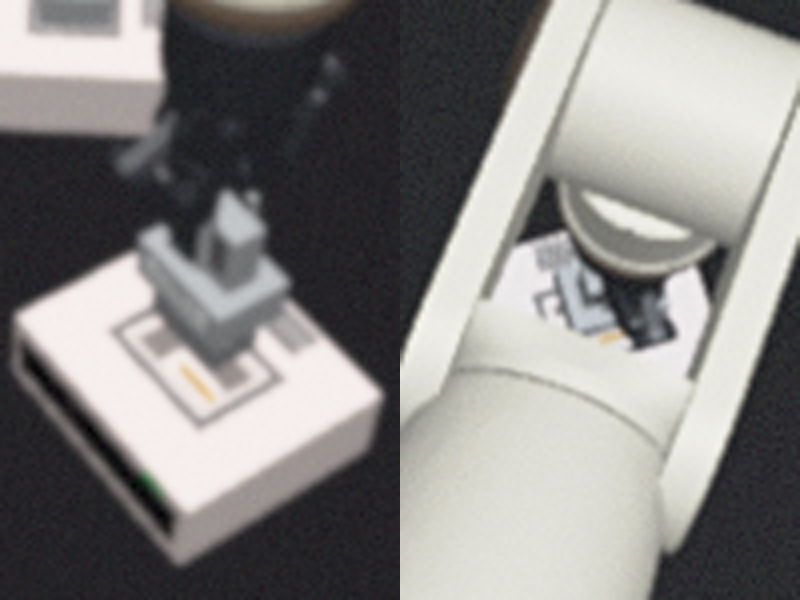

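The cartridge is over the socket at crop (215,290), its foot about 23 mm above the top. I overlay the model on the side view to check alignment.

```bash
python3 - <<'E'
from fit import *
import pickle
im=pickle.load(open('side1.pkl','rb'));K=9;x0,y0,w,h=312,218,66,66
a=cv2.resize(im['img'][y0:y0+h,x0:x0+w],None,fx=K,fy=K,interpolation=cv2.INTER_CUBIC)
def dr(P,c,closed=True):
    q=((proj(im,P)-[x0,y0]+.5)*K-.5)
    cv2.polylines(a,[np.round(q*16).astype(np.int32)],closed,c,1,cv2.LINE_AA,4)
def rect(p,lx,ly,z,c): dr(pose(p,np.array([[s*lx/2,t*ly/2,z] for s,t in((1,1),(1,-1),(-1,-1),(-1,1))])),c)
D=[.5999,-.142,.3119]   # side-only dock fit
rect(D,.041,.061,.05,(0,0,255))
rect(D,.035,.055,.05,(0,255,0))
yaw=.3146;C=[.6009,-.1416,yaw]
z=.073
for lx,ly,zz in((.032,.052,0),(.046,.066,.03),(.046,.066,.058),(.02,.046,.097)): rect(C,lx,ly,z+zz,(255,0,0))
cv2.imwrite('pics/ov.png',a)
E
```

```text
(no output)
```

View pics/ov.png

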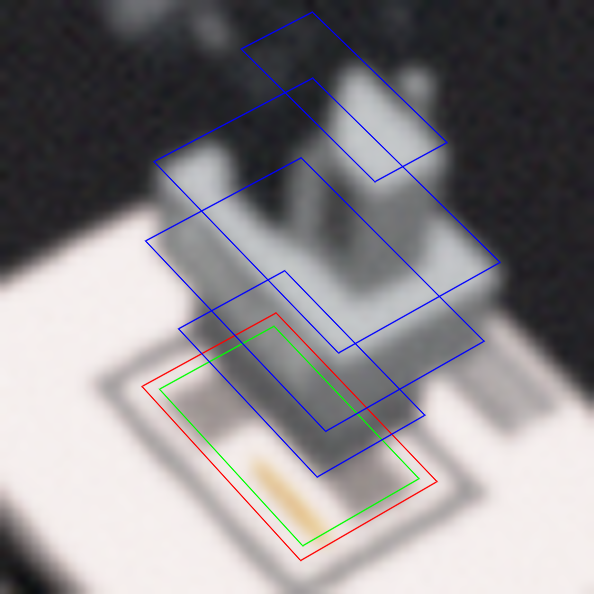

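```bash
python3 - <<'E'
from fit import *
import pickle
from scipy.ndimage import map_coordinates as mc
im=pickle.load(open('side1.pkl','rb'))
g=cv2.GaussianBlur(im['img'],(0,0),.8).astype(float).mean(2)
def segs(l): return np.concatenate([a+(b-a)*np.linspace(.08,.92,40)[:,None] for a,b in l]),np.concatenate([np.tile([a,b],(40,1,1)) for a,b in l])
def fitE(L,p0,rng):
    L=np.array(L,float);P,AB=segs(L)
    def f(p):
        z=p[3] if len(p)>3 else 0
        q=proj(im,pose(p,P,z));A=proj(im,pose(p,AB[:,0],z));B=proj(im,pose(p,AB[:,1],z))
        t=(B-A)/np.linalg.norm(B-A,axis=1)[:,None];n=np.c_[-t[:,1],t[:,0]]
        s=lambda k:mc(g,[(q+k*n)[:,1],(q+k*n)[:,0]],order=1)
        d=(s(.7)-s(-.7)).reshape(-1,40).mean(1);return -np.abs(d).sum()
    sim=np.array([p0]+[np.array(p0)+d for d in np.diag(rng)])
    r=minimize(f,p0,method='Nelder-Mead',options=dict(initial_simplex=sim,xatol=1e-5,maxiter=800));return np.round(r.x,4),round(r.fun,1)
X,Y=.016,.026;U,V=.023,.033
L=[([-X,-Y,0],[X,-Y,0]),([-X,-Y,0],[-X,Y,0]),([-U,-V,.058],[U,-V,.058]),([-U,-V,.058],[-U,V,.058]),([-U,-V,.03],[U,-V,.03]),([-U,-V,.03],[-U,V,.03]),
 ([U,-V,.03],[U,-V,.058]),([-X,-Y,0],[-X,-Y,.02]),([X,-Y,0],[X,-Y,.02])]
for r in([.002,.002,.03],[-.002,.002,-.03]): print('cart',fitE(L,[.6009,-.1416,.3146,.073],r+[.001]), fitE(L,[.602,-.142,.3146,.073],r+[-.001]))
D=[([-.065,s*.075,.05],[.065,s*.075,.05]) for s in(-1,1)]+[([s*.065,-.075,.05],[s*.065,.075,.05]) for s in(-1,1)]
D=[D[0],D[2],D[1]]
print('dock',fitE(D,[.5999,-.142,.312],[.002,.002,.03]),fitE(D,[.601,-.142,.312],[-.002,.002,-.03]))
E
```

```text
cart (array([ 0.6024, -0.1381,  0.2778,  0.0662]), np.float64(-204.4)) (array([ 0.6029, -0.1373,  0.2775,  0.0649]), np.float64(-204.4))
cart (array([ 0.6029, -0.1373,  0.2776,  0.0649]), np.float64(-204.4)) (array([ 0.6024, -0.1381,  0.2778,  0.0662]), np.float64(-204.4))
dock (array([ 0.5958, -0.1439,  0.3115]), np.float64(-145.6)) (array([ 0.5952, -0.1438,  0.328 ]), np.float64(-145.6))
```

```bash
python3 - <<'E'
from fit import *
import pickle
from scipy.ndimage import map_coordinates as mc
def mk(im):
    g=cv2.GaussianBlur(im['img'],(0,0),.7).astype(float).mean(2)
    return lambda q:mc(g,[q[:,1],q[:,0]],order=1)
def run(f,p0,r): 
    sim=np.array([p0]+[np.array(p0)+d for d in np.diag(r)])
    o=minimize(f,p0,method='Nelder-Mead',options=dict(initial_simplex=sim,xatol=1e-5,maxiter=800));return np.round(o.x,4),round(o.fun,1)
k=np.linspace(-.95,.95,60)
for n in('top0','side0'):
    im=pickle.load(open(n+'.pkl','rb'));s=mk(im)
    def f(p):  # dark line: frame rectangle with half sizes p3,p4
        a,b=p[3],p[4];P=np.r_[np.c_[k*a,k*0-b],np.c_[k*a,k*0+b],np.c_[k*0-a,k*b],np.c_[k*0+a,k*b]]
        return s(proj(im,pose(p,np.c_[P,P[:,0]*0+.05]))).mean()
    print('frame',n,*[run(f,[x,-.142,.315,.0265,.0365],[.002,.002,.02,.002,.002]) for x in(.599,.603)])
im=pickle.load(open('side1.pkl','rb'));s=mk(im)
X,Y=.016,.026;U,V=.023,.033
L=[([-X,-Y,0],[X,-Y,0]),([-X,-Y,0],[-X,Y,0]),([-U,-V,.058],[U,-V,.058]),([-U,-V,.058],[-U,V,.058]),([-U,-V,.03],[U,-V,.03]),([-U,-V,.03],[-U,V,.03]),([U,-V,.03],[U,-V,.058]),([-X,-Y,0],[-X,-Y,.025]),([X,-Y,0],[X,-Y,.025])]
A=np.array([a for a,b in L]);B=np.array([b for a,b in L])
for yaw in(None,.3146):
  def f(p):
    p=[*p[:2],p[2] if yaw is None else yaw];a=proj(im,pose(p,A,.073));b=proj(im,pose(p,B,.073));v=0
    for i in range(len(L)):
        t=(b[i]-a[i])/np.linalg.norm(b[i]-a[i]);nn=np.array([-t[1],t[0]]);q=a[i]+(b[i]-a[i])*np.linspace(.06,.94,40)[:,None]
        v-=abs((s(q+.7*nn)-s(q-.7*nn)).mean())
    return v
  print('cart',*[run(f,[x,-.1416,.31][:3 if yaw is None else 2],[.002,.002,.03][:3 if yaw is None else 2]) for x in(.5995,.603)])
E
```

```text
frame top0 (array([ 0.6004, -0.1417,  0.3096,  0.0268,  0.0369]), np.float64(186.5)) (array([ 0.6004, -0.1417,  0.3095,  0.0268,  0.0369]), np.float64(186.5))
frame side0 (array([ 0.5993, -0.1432,  0.3164,  0.0268,  0.0368]), np.float64(197.9)) (array([ 0.5993, -0.1432,  0.3164,  0.0268,  0.0368]), np.float64(197.9))
cart (array([ 0.6001, -0.143 ,  0.3073]), np.float64(-197.9)) (array([ 0.6001, -0.1431,  0.3007]), np.float64(-197.8))
cart (array([ 0.6001, -0.1431]), np.float64(-197.7)) (array([ 0.6001, -0.1431]), np.float64(-197.7))
```

In the side view the cartridge (0.6001, -0.1431) and socket (0.5993, -0.1432) agree within 1 mm, so I insert slowly.

Request:
servo_tool(deltas=[[[1, 0, -0.03, 0.2, 0, 0, 0], [1, 0, 0, 0.3, 0, 0, 0], [1, 0, 0, 0.2, 0, 0, 0], [1, 0, 0, 0.15, 0, 0, 0], [1, 0, 0, 0.1, 0, 0, 0], [1, 0, 0, 0.1, 0, 0, 0], [1, 0, 0, 0.1, 0, 0, 0], [1, 0, 0, 0, 0, 0, 0]]])

```text
t: 11.18
tcp_pos: [0.6006, -0.1422, 0.2869]
ee_rot: [1.843, 2.54, 0.001]
force: [-12.8, 7.4, 33.6]
gripper_width: 0.225
grasp_force: 64.2
```

```bash
python3 -c "
from go import *
go(.6001,-.1418,.2576,.3146)"
```

```text
t 11.18 tcp [ 0.6006 -0.1422  0.2869] shift [ 0.026 -0.018  1.172] turn [0.029 0.023 0.007] F [-12.8   7.4  33.6] w 0.225 g 64.2
```

Contact on the chamfer, with the force pointing along -x and +y of the dock. I ease off, shift 1.5 mm that way and press again.

Request:
servo_tool(deltas=[[[1, 0, 0, -0.15, 0, 0, 0], [1, 0.06, -0.06, 0, 0, 0, 0], [1, 0, 0, 0, 0, 0, 0], [1, 0, 0, 0.1, 0, 0, 0], [1, 0, 0, 0.1, 0, 0, 0], [1, 0, 0, 0, 0, 0, 0]]])

```text
t: 11.92
tcp_pos: [0.5986, -0.1415, 0.2818]
ee_rot: [-1.845, -2.542, 0.001]
force: [-0.3, -0.0, -2.7]
gripper_width: 0.222
grasp_force: 58.8
```

```bash
python3 -c "
from go import *
go(.6001,-.1418,.2576,.3146);s=sense();print(s['wrist_torque'])"
```

```text
t 11.93 tcp [ 0.5986 -0.1415  0.2818] shift [-0.029  0.053  0.967] turn [-0.007 -0.003  0.006] F [-0.3 -0.  -2.7] w 0.222 g 58.8
[-0.00644149  0.0403203   0.06019106]
```

Request:
servo_tool(deltas=[[[1, 0, 0, 0.15, 0, 0, 0], [1, 0, 0, 0.15, 0, 0, 0], [1, 0, 0, 0.15, 0, 0, 0], [1, 0, 0, 0.15, 0, 0, 0], [1, 0, 0, 0.15, 0, 0, 0], [1, 0, 0, 0.1, 0, 0, 0], [1, 0, 0, 0.05, 0, 0, 0], [1, 0, 0, 0, 0, 0, 0]]])

```text
t: 12.92
tcp_pos: [0.5987, -0.1415, 0.2597]
ee_rot: [-1.845, -2.542, 0.0]
force: [-0.4, 0.4, -2.5]
gripper_width: 0.223
grasp_force: 58.8
```

Request:
servo_tool(deltas=[[[1, 0, 0, 0.05, 0, 0, 0], [1, 0, 0, 0.05, 0, 0, 0], [1, 0, 0, 0.05, 0, 0, 0], [1, 0, 0, 0, 0, 0, 0]]])

```text
t: 13.42
tcp_pos: [0.5987, -0.1415, 0.2575]
ee_rot: [1.845, 2.542, 0.0]
force: [-8.0, 3.4, 17.3]
gripper_width: 0.228
grasp_force: 61.4
```

Contact at z 0.2575, against 0.2576 expected for home. I look before letting go.

```bash
python3 - <<'E'
from h import *
im=get_image('side');cv2.imwrite('pics/home.png',cv2.resize(im['img'][205:295,300:390],None,fx=6.5,fy=6.5,interpolation=cv2.INTER_CUBIC))
E
```

```text
(no output)
```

View pics/home.png

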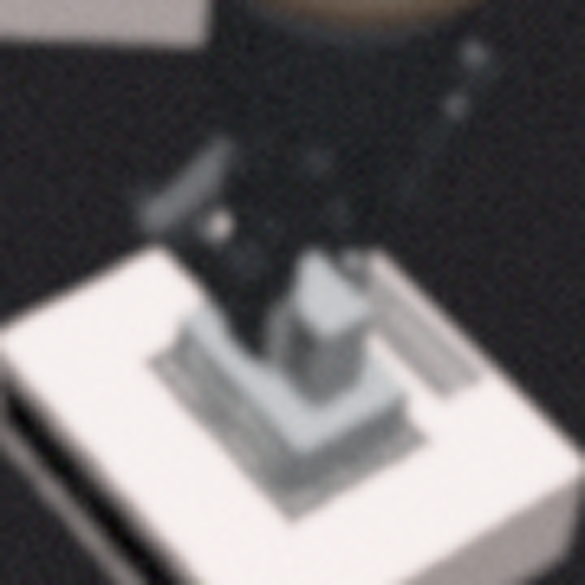

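The cartridge body, at crop (300,430), sits flat on the top inside its frame with no foot showing. I release and retreat straight up.

Request:
servo_tool(deltas=[[[0, 0, 0, 0, 0, 0, 0], [0, 0, 0, 0, 0, 0, 0], [0, 0, 0, 0, 0, 0, 0], [0, 0, 0, 0, 0, 0, 0], [0, 0, 0, 0, 0, 0, 0], [0, 0, 0, 0, 0, 0, 0], [0, 0, 0, 0, 0, 0, 0], [0, 0, 0, 0, 0, 0, 0]]])

```text
t: 14.48
tcp_pos: [0.5987, -0.1415, 0.256]
ee_rot: [-1.845, -2.542, 0.0]
force: [-0.5, 0.1, 0.8]
gripper_width: 0.997
grasp_force: 0.0
```

Request:
servo_tool(deltas=[[[0, 0, 0, -0.3, 0, 0, 0], [0, 0, 0, -0.6, 0, 0, 0], [0, 0, 0, -1, 0, 0, 0], [0, 0, 0, -1, 0, 0, 0], [0, 0, 0, -1, 0, 0, 0], [0, 0, 0, -1, 0, 0, 0], [0, 0, 0, -1, 0, 0, 0], [0, 0, 0, 0, 0, 0, 0]]])

```text
t: 15.48
tcp_pos: [0.5986, -0.1415, 0.4067]
ee_rot: [1.843, 2.539, 0.002]
force: [-0.3, -0.1, 0.5]
gripper_width: 1.001
grasp_force: 0.0
```

```bash
python3 - <<'E'
from h import *
im=get_image('side');cv2.imwrite('pics/end.png',cv2.resize(im['img'][120:300,200:400],None,fx=3.3,fy=3.3,interpolation=cv2.INTER_CUBIC))
E
```

```text
(no output)
```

View pics/end.png

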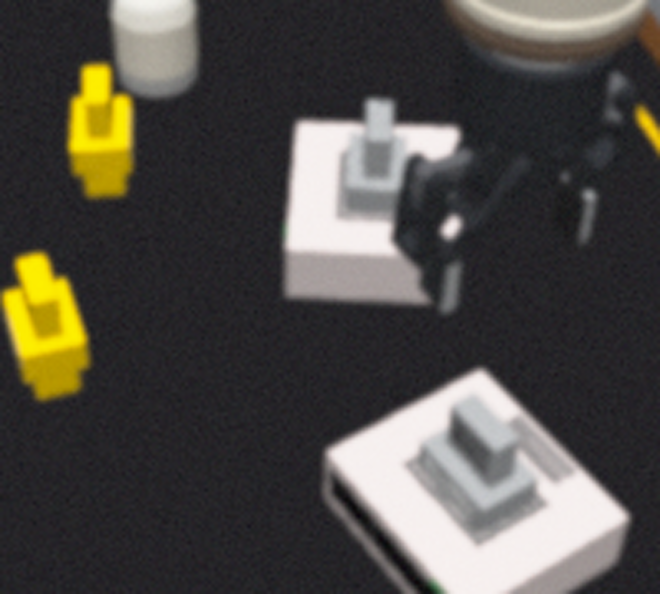

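The cartridge is seated flat in the free dock at crop (480,470), the gripper is clear, and the used dock, bottle and yellow pieces look undisturbed.

```bash
python3 -c "
from rig import finish_job;print(finish_job())"
```

```text
the job is handed in; nothing more can be done
None
```

The loose cartridge is plugged fully home in the free dock and released, and the job was handed in at about 15.5 s; nothing else was touched.

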